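# Press the selector pin home in a scooter shift drum

## Robot

A 7-joint arm with a two-finger parallel gripper is mounted at the origin on the work surface. World frame = base frame: x ahead of the robot, y to its left, z up, the work surface at z = 0. Lengths are in m, angles in rad, forces in N, time in s.
With the tool pointing down it reaches from about 0.425 to 0.925 m from the base axis. Payload 6.8 kg.
Tool frame: the origin (TCP) lies midway between the tips of the shut fingers; the grasp point (between the pads) lies 19 mm behind it (bot.pinch_z is the distance from the TCP to the grasp point, in m); z points along the fingers, y is the line along which they close (so a half turn about z gives the same grasp; the last joint's range is limited). The gripper opens to 85 mm and grips with 20 to 120 N. Pads are 22 mm wide; open, the fingers measure 114 mm over their backs; the gripper's body (76 mm by 85 mm) begins 54 mm behind the grasp point. The pads swing forward as they close: fully open they stand 13 mm farther back than shut.
Start: joints at [1.005, 0.477, 0.022, 1.555, -0.011, 1.109, -0.083], TCP at [0.298, -0.606, 0.231] pointing down, gripper open.
Joint ranges: [-2.96, 2.96], [-0.34, 2.1], [-1.41, 1.46], [0.24, 2.44], [-1.37, 4.51], [0.17, 1.92], [-2.96, 2.96]. Speed limits (rad/s): [2.39, 2.39, 3.14, 3.14, 3.14, 3.14, 3.14].

## Interface

Orientations are given as a unit quaternion [w, x, y, z].
In Python, from station import bot, imaging gives the robot as it stands. The module is installed in compiled form; this text tells all that it offers.
- The arm moves only by the tool carry_out, never from a script. Its argument "targets" is a list of rows, each a list of 5 numbers: the shift along the tool's x, y, z in cm, then the turn about the tool's z in degrees, then the opening, from -1 (shut) to 1 (fully open). In form: [[x, y, z, yaw, gripper], ...]. A call has 1 to 12 rows; each row shifts and turns the commanded pose from where the row before left it, along the tool's axes as they then stand; what a row does not reach is not made up. A row lasts 1/10 s, in which the tool goes at most 50 mm and 8.59 degrees, less where a joint would pass 70% of its speed; a pose out of reach is approached as far as the arm can. A call is refused whole if a number of a shift passes 5 or a number of a turn 8.59, either way. A call with a gripper value outside its range is refused whole. The fingers move at their own pace and stop on an object; "force" is the grip in N (left out, the last holds). Time passes only in rows, so rows that do not move let the fingers close. It gives the time, the measured TCP pose, the force, the opening and the grip force at its end, in the units of the state.
- bot.get_obs(): the state, without advancing time (a new reading comes with each control period).
- imaging.read_camera(name): name is "scene" or "side" or "wrist"; returns the picture (480x640x3 uint8, red, green, blue); there is no depth.
- imaging.calibration(name): a dict with "fx", "fy", "cx", "cy" (pixels), "k1" (the pictures are not rectified: a ray, as slopes to the right and down, at radius r is drawn at 1 + k1 r^2 times it, then the intrinsics apply), "extrinsics" (4x4, takes a point from world to camera coordinates). Camera axes: x right, y up, looking along -z (the intrinsics and any distortion apply to the point x, -y, -z); pixel columns grow to the right and rows downward; lengths in m; the calibration is good to about 2 mm. A picture is of the moment at which its call begins: read the wrist's pose just before it. calibration takes no time and is no camera call; for the wrist camera it gives the pose at the moment of the call.
- bot.hand_in(): hands the job in; it is judged then, once.
The state is a dict: "t": time; "q": joint angles; "joint_vel": joint speeds; "joint_torque": joint torques, N m; "eef_pos": TCP position; "tool_rot": TCP orientation; "contact_force": force on the tool from outside, world axes, zero at the start; "torque": the same for the moment, N m; "gripper_width": opening from 0.0 (shut) to 1.0 (fully open); "grasp_force": force on a finger pad.
Only numpy, scipy, OpenCV 4.12 (cv2) and the standard library are available. Lean on these libraries where they do the work, as an engineer would, in place of code of your own. Each camera call takes 0.05 s, during which the arm holds its last target. There are 200 camera calls.

## Task

Lay the black shift drum in the blue hand press's cradle with its brass pin facing the ram and let go, then swing the red-handled lever all the way to its stop so that the ram drives the pin home, and let the lever come fully back. After that lift the drum out and set it down, not dropped, flat in the aluminium tray beside the brass nut, without shifting the nut, the hub, the jar or the gear.

Things in the scene. Friction and masses are not known exactly. Their poses are not given: they have to be found in the camera images.
- drum: Loose black shift drum, about 0.55 kg: round body 44 mm in diameter, 114 mm long, between two square end plates 52 x 52 x 8 mm (130 mm in all, without pin). It rests on the plates and does not roll. Origin: centre of its underside, 26 mm below its axis. Own x points along it to the brass pin. Starts at any of four places, any yaw; hub, jar and gear take the others.
- drum_mid (a point): Middle of the drum, on its axis (26 mm above its underside when lying).
- pin_tip (a point): Centre of the outer end of the drum's brass pin, on the drum's axis. The pin is 20 mm in diameter and stands 11 to 14 mm proud of the yellow-painted end plate at the drum's own +x end (the other plate is dark steel). Pressed home it is nearly flush.
- pin (a joint): How far the pin has been pushed in, in m: 0 stands 14 mm proud of the end plate, 0.014 is flush. Starts at 0 to 0.003. It is a tight fit (about 12 N) and stays where it is pushed.
- press: Blue horizontal hand press, bolted down. Base plate 110 mm (own x) by 300 mm (own y, -98 to +202 mm), 12 mm thick. Origin: on the desk under the middle of the cradle. Ram and drum lie along own y; backstop at the -y end, ram and lever at the +y end. Cast cheeks 70 mm high hold ram and lever from y = 100 to 198 mm.
- cradle (a point): Middle of the press's cradle floor, 12 mm above the desk; open from above. The drum lies here along the press's y, its pin towards the press's +y. Beside each end plate low steel guide rails (x = +/-31 to 41 mm, y = +/-47 to 81 mm, 20 mm above the floor) leave 5 mm each side; between them is room for the fingers. Backstop: face at y = -73 mm, 62 mm above the desk.
- ram_face (a point): Centre of the steel ram's end face (28 mm in diameter), at rest at press y = +87 mm, 38 mm above the desk. As the lever swings to its stop the ram travels 29.5 mm towards the press's -y, pushes the drum against the backstop and drives the pin in.
- lever_pivot (a point): Lever pivot on the press, 50 mm above the desk at press y = +140 mm, x = 0. The pivot axis runs along the press's own x.
- lever_grip (a point): Middle of the lever's red cross bar (18 mm in diameter, 100 mm long, along the press's x), 140 mm from the pivot. At rest the lever leans 50 degrees from upright towards the press's +y, bar 140 mm above the desk at press y = +247 mm. It swings up and over towards -y; push it from behind (+y side), for example with shut fingers pointing down.
- lever (a joint): Lever angle in rad: 0 at rest, leaning back; 0.96 at its stop, 5 degrees past upright. A spring brings it back; about 10 N at the bar holds it at the stop.
- tray: Low aluminium tray, fixed, 170 mm (own x) by 240 mm (own y), 25 mm high, walls and floor 4 mm thick. Origin: centre of its underside. The brass nut lies in its -y half; the +y half is free for the drum, which fits with its length along the tray's x.
- nut: Loose large brass hexagon axle nut, 60 mm across flats, 28 mm high, lying in the tray's -y half. Origin: centre of its underside. Leave it.
- hub: Loose rust-streaked rear hub, 120 mm in diameter, 75 mm high, standing on the desk. Origin: centre of its underside. Leave it.
- jar: Loose amber glass jar, 76 mm in diameter, 110 mm high. Origin: centre of its underside. Leave it.
- gear: Loose dark steel gear lying flat, 115 mm in diameter, 30 mm high. Origin: centre of its underside. Leave it.
There are look-alikes about, which are no part of the job. What is shaped like the drum but turquoise is not meant.

How it is judged:
By the outcome, as a careful person would: the job done as asked, in the order asked, and still so for the second after the job is handed in, with the robot touching nothing.
It also fails if it takes over 72 s, if anything falls off the work surface, if the arm or the gripper's body presses on something with over 40 N, if the wrist force passes 120 N, or if a joint passes its speed limit or range.

## Working session

There is one attempt and no reset: what is moved stays moved. The work goes in short steps, Python scripts to look and compute and a tool call to move; the robot and the scene stay as the last step left them, time stands still between calls to the robot, and variables do not carry over. Pictures are saved under pics/ and viewed, at most 10 in all, crops included, and the job is handed in when it is done.

Besides the shell and the picture viewer there is one more tool, called after "Request:" in YAML: its name, and indented under it one key for each argument. carry_out: Moves the arm, as the interface text tells. Its arguments: {"type":"object","properties":{"targets":{"type":"array"},"force":{"type":"number"}},"required":["targets"]}

```bash
mkdir -p pics; cat > h.py <<'E'
import numpy as np, cv2
from station import bot, imaging
def snap(n,f):
    c=imaging.calibration(n); im=imaging.read_camera(n); cv2.imwrite(f'pics/{f}.png',im[:,:,::-1]); np.save(f'pics/{f}.npy',dict(c=c),allow_pickle=True); return im,c
def load(f):
    return cv2.imread(f'pics/{f}.png'), np.load(f'pics/{f}.npy',allow_pickle=True).item()['c']
def ray(c,u,v):
    K=np.array([[c['fx'],0,c['cx']],[0,c['fy'],c['cy']],[0,0,1.]])
    p=cv2.undistortPoints(np.array([[[u,v]]],float),K,np.array([c['k1'],0,0,0.]))[0,0]
    # k1 small: forward model r*(1+k1 r^2)
    E=np.array(c['extrinsics']); R=E[:3,:3]; t=E[:3,3]
    d=R.T@np.array([p[0],-p[1],-1]); return -R.T@t, d/np.linalg.norm(d)
def onz(c,u,v,z):
    o,d=ray(c,u,v); return o+d*(z-o[2])/d[2]
def tri(*obs):
    A=0;b=0
    for c,u,v in obs:
        o,d=ray(c,u,v); P=np.eye(3)-np.outer(d,d); A=A+P; b=b+P@o
    x=np.linalg.solve(A,b); res=[np.linalg.norm((np.eye(3)-np.outer(ray(*q)[1],ray(*q)[1]))@(x-ray(*q)[0])) for q in obs]
    return x,max(res)
def proj(c,X):
    E=np.array(c['extrinsics']); p=E[:3,:3]@np.array(X)+E[:3,3]; a=np.array([p[0],-p[1]])/-p[2]; a=a*(1+c['k1']*(a@a))
    return np.array([c['fx']*a[0]+c['cx'],c['fy']*a[1]+c['cy']])
E
python3 - <<'E'
from h import *
for n in ['scene','side']:
    im,c=snap(n,n+'0'); E=np.array(c['extrinsics']); print(n,c['fx'],c['k1'],-E[:3,:3].T@E[:3,3])
print(bot.get_obs(),bot.pinch_z)
E
```

```text
scene 546.2768813666444 0.04822892982343932 [ 1.48771491 -0.11954387  1.18497629]
side 535.9325253619272 0.046138620392554966 [ 0.1621337  -1.32574193  1.04374816]
{'t': 0.1, 'q': array([ 1.00490505,  0.47773243,  0.02234732,  1.55636934, -0.01151057,
        1.1092944 , -0.0831028 ]), 'joint_vel': array([-0.00291974, -0.00091538,  0.00079109, -0.00237151,  0.00185134,
       -0.00031542,  0.00067971]), 'joint_torque': array([ 5.26330346e-03, -5.97761214e+01,  1.61463641e+00, -2.81953186e+01,
        1.29662297e-02,  5.04307332e-03, -3.82231633e-05]), 'eef_pos': array([ 0.29807757, -0.60501366,  0.23040589]), 'tool_rot': array([-8.00832460e-04,  9.73916299e-01,  2.26906018e-01, -2.45758304e-04]), 'contact_force': array([ 0.06188532, -0.10586291,  0.47763864]), 'torque': array([-0.02822808, -0.05649192, -0.00084142]), 'grasp_force': 0.0, 'gripper_width': 1.0003359873797928} 0.0187
```

View pics/scene0.png

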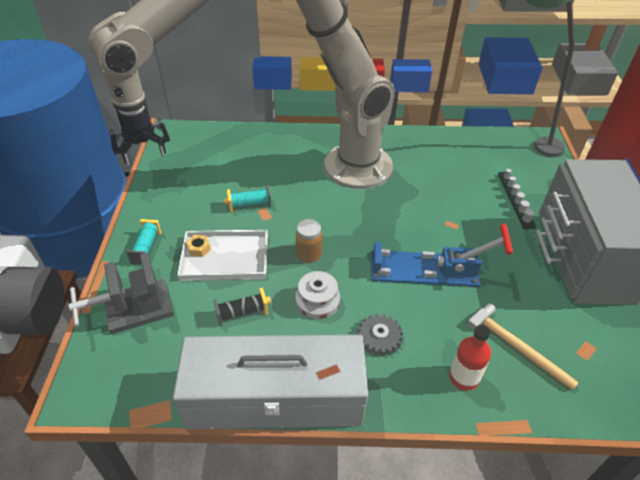

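View pics/side0.png

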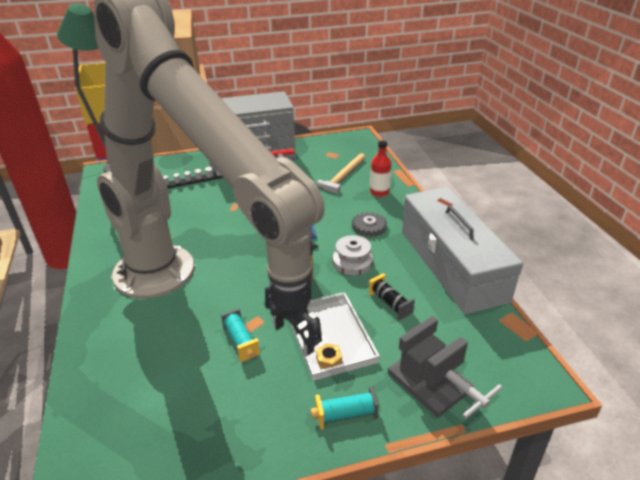

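The scene picture shows three drum-shaped things: a black one at (243,305), a turquoise one at (249,199) and a turquoise one at (145,238). Only the black one, with its yellow plate and pin at (268,300), fits. The press is at (430,262) with its red bar at (507,239), and the tray is at (224,254) with the nut at (198,243). In the side picture the black drum is at (392,296). I'll confirm with an enlarged crop.

```bash
python3 - <<'E'
from h import *
s,c=load('scene0'); d,cd=load('side0')
a=cv2.resize(s[275:335,200:290],(400,267),interpolation=3)
b=cv2.resize(d[265:325,355:445],(400,267),interpolation=3)
e=cv2.resize(s[215:295,360:520],(600,300),interpolation=3)
o=np.zeros((567,800,3),np.uint8); o[:267,:400]=a;o[:267,400:]=b;o[267:,:600]=e
cv2.imwrite('pics/crop.png',o)
for n,u,v,z in [('drumdark',221,312,.03),('drumyel',264,303,.03),('cradle',410,265,.03),('pressfarL',373,281,0),('pressnearR',480,286,0),('backR',480,262,0),('bar',507,239,.14),('hub',318,290,.075),('jar',309,228,.11),('gear',380,332,.03)]+[('tray',u,v,.025) for u,v in [(184,232),(267,231),(267,275),(179,275)]]: print(n,onz(c,u,v,z).round(3))
E
```

```text
drumdark [ 0.652 -0.373  0.03 ]
drumyel [ 0.62  -0.265  0.03 ]
cradle [0.476 0.133 0.03 ]
pressfarL [0.512 0.03  0.   ]
pressnearR [0.521 0.326 0.   ]
backR [0.431 0.343 0.   ]
bar [0.472 0.374 0.14 ]
hub [ 0.608 -0.123  0.075]
jar [ 0.418 -0.152  0.11 ]
gear [0.702 0.035 0.03 ]
tray [ 0.362 -0.523  0.025]
tray [ 0.35  -0.279  0.025]
tray [ 0.52  -0.265  0.025]
tray [ 0.527 -0.506  0.025]
```

View pics/crop.png

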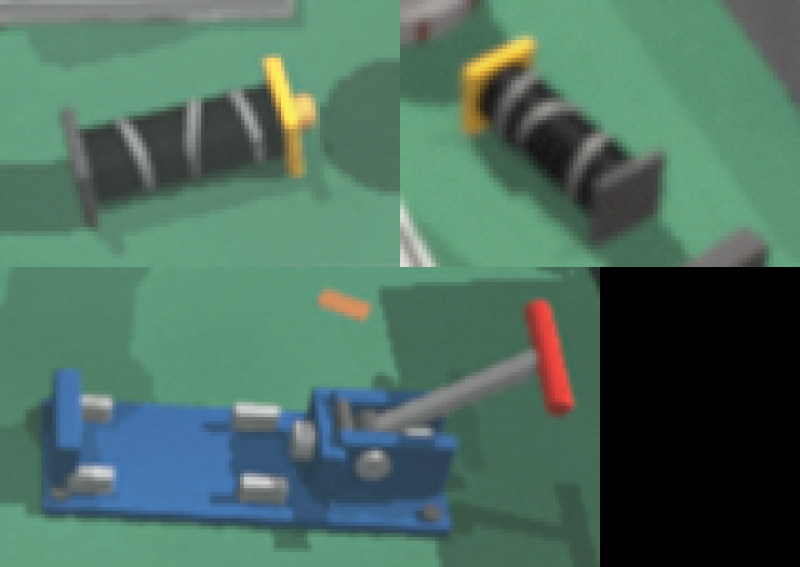

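The crop confirms the black drum: black body, yellow plate, and brass pin pointing towards world +y. I'll move over it.

Request:
carry_out:
  targets:
    - [3.8,-1,-1,0,1]
    - [4.3,-1.1,-1,0,1]
    - [4.3,-1.1,-1,0,1]
    - [4.3,-1.1,-1,0,1]
    - [4.3,-1.1,-1,0,1]
    - [4.3,-1.1,-1,0,1]
    - [4.3,-1.1,-1,0,1]
    - [4.3,-1.1,-1,0,1]
    - [4.3,-1.1,0,0,1]
    - [4.0,-1.0,0,0,1]
    - [0,0,0,-8.5,1]
    - [0,0,0,-8.5,1]

```text
t: 1.3
eef_pos: [0.6304, -0.3197, 0.3103]
tool_rot: [-0.001, 0.928, 0.373, -0.0]
contact_force: [-0.1, -1.0, -0.7]
gripper_width: 1.001
grasp_force: 0.0
```

Request:
carry_out:
  targets:
    - [0,0,0,-8.5,1]
    - [0,0,0,-8.5,1]
    - [0,0,0,-8.5,1]
    - [0,0,0,-8.5,1]
    - [0,0,0,-8.5,1]
    - [0,0,0,-8.5,1]
    - [0,0,0,-8.5,1]
    - [0,0,0,-3.5,1]
    - [0,0,0,0,1]

```text
t: 2.2
eef_pos: [0.6288, -0.3222, 0.3107]
tool_rot: [-0.001, 0.6, 0.8, -0.0]
contact_force: [-0.1, -0.2, -0.1]
gripper_width: 1.002
grasp_force: 0.0
```

```bash
python3 - <<'E'
from h import *
im,c=snap('wrist','w1');E=np.array(c['extrinsics']);o=bot.get_obs()
print(o['t'],o['eef_pos'],o['tool_rot'],o['q']);print(-E[:3,:3].T@E[:3,3], -E[2,:3],c['fx'],c['cx'],c['cy'],c['k1'])
E
```

```text
2.25 [ 0.62889491 -0.32217115  0.31073399] [-4.75592623e-04  6.00883905e-01  7.99336164e-01 -5.53041374e-05] [ 0.6206898   0.50518307 -0.36339442  1.35010756  0.17833975  1.31920983
  0.53601476]
[ 0.60750386 -0.24594607  0.4536188 ] [ 0.08393829 -0.29351265 -0.95226293] 352.21845170285906 318.6026840630785 243.2373116530439 -0.024405392289477915
```

View pics/w1.png

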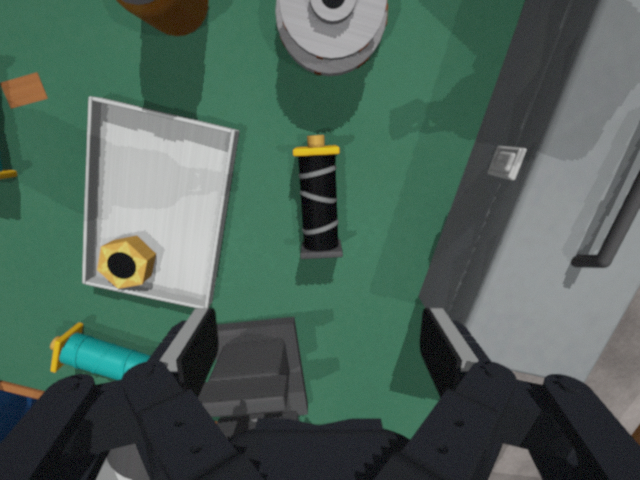

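The wrist picture shows the drum at (320,200) with the yellow plate's top edge at (317,151), the pin at (317,140) and the dark plate at (322,252). The tray is at left, the hub at the top, and the toolbox wall base is near (430,300). I'll measure coarsely, then take a second, lower view.

```bash
python3 - <<'E'
from h import *
im,c=load('w1')
for n,u,v,z in [('ytop',317,151,.052),('dtop',322,252,.052),('tb',424,295,0),('tb2',470,175,0),('tb3top',520,0,.13),('trayA',91,98,.025),('trayB',236,129,.025),('trayC',209,305,.025),('trayD',84,282,.025),('nut',122,264,.028)]: print(n,onz(c,u,v,z).round(4))
hsv=cv2.cvtColor(im,cv2.COLOR_BGR2HSV)
m=cv2.inRange(hsv,(18,120,120),(35,255,255)); n,l,st,ce=cv2.connectedComponentsWithStats(m)
print([(st[i],ce[i].round(1)) for i in range(1,n) if st[i,4]>60])
print(im[251,300:345].max(1), hsv[200,295:345,2])
E
```

```text
ytop [ 0.6113 -0.2673  0.052 ]
dtop [ 0.6499 -0.3793  0.052 ]
tb [ 0.813  -0.4181  0.    ]
tb2 [ 0.8079 -0.2436  0.    ]
tb3top [ 0.7341 -0.1036  0.13  ]
trayA [ 0.3464 -0.2832  0.025 ]
trayB [ 0.5142 -0.271   0.025 ]
trayC [ 0.5268 -0.5043  0.025 ]
trayD [ 0.3583 -0.5185  0.025 ]
nut [ 0.4066 -0.4761  0.028 ]
[(array([293, 135,  47,  21, 586], dtype=int32), array([315.9, 147.4])), (array([  98,  237,   57,   51, 1475], dtype=int32), array([126.1, 260. ])), (array([ 50, 322,  33,  51, 404], dtype=int32), array([ 60.4, 345.6]))]
[ 77  62  66  68  67  66  64  60  62  61  58  58  55  57  56  53  51  51
  54  55  54  58  58  61  66  68  67  71  68  73  74  78  79  80  81  79
  79  81  82  85  83  83  92 114 119] [ 87  71  74  69  70  64  40  15  10  17  13  21  14  15   6  27  30  40
  54  68  77  96 106 115 118 124 126 130 129 129 126 123 125 121 119 114
 112 106 100  94  86  81  92 100 103 100 101 102 103 106]
```

Request:
carry_out:
  targets:
    - [-2,1,3,0,1]
    - [-2,0,3,0,1]
    - [0,0,3,0,1]
    - [0,0,2,0,1]
    - [0,0,0,0,1]

```text
t: 2.75
eef_pos: [0.6478, -0.357, 0.197]
tool_rot: [-0.004, 0.601, 0.799, -0.001]
contact_force: [0.0, 0.6, 0.6]
gripper_width: 0.998
grasp_force: 0.0
```

```bash
python3 - <<'E'
from h import *
im,c=snap('wrist','w2');E=np.array(c['extrinsics']);o=bot.get_obs()
print(o['t'],o['eef_pos'],o['tool_rot']);print(-E[:3,:3].T@E[:3,3])
im,c=load('w2')
hsv=cv2.cvtColor(im,cv2.COLOR_BGR2HSV)
m=cv2.inRange(hsv,(18,120,120),(35,255,255)); n,l,st,ce=cv2.connectedComponentsWithStats(m)
print([(st[i],ce[i].round(1)) for i in range(1,n) if st[i,4]>60])
E
```

```text
2.8 [ 0.6490182  -0.35731938  0.19961519] [-1.71952627e-03  6.00650314e-01  7.99509902e-01 -4.00680715e-04]
[ 0.62739373 -0.28104003  0.34024158]
[(array([ 271,   87,   68,   29, 1109], dtype=int32), array([304.7, 104.2])), (array([  13,  233,   82,   69, 2767], dtype=int32), array([ 52.5, 263.6]))]
```

View pics/w2.png

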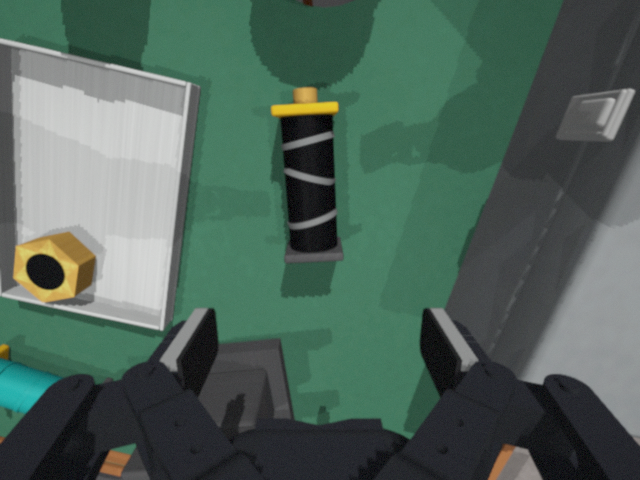

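The lower view shows the yellow plate spanning (271,111) to (339,107), the dark plate from (286,256) to (342,253), and the pin at (305,94). Now I'll triangulate the plate corners and work out the grasp.

```bash
cat >> h.py <<'E'
def rel(P,cur,ang,tx):
    # world delta -> tool axes with tool x at angle tx(rad), z down
    d=np.array(P)-cur; ex=np.array([np.cos(tx),np.sin(tx),0]); ey=np.array([np.sin(tx),-np.cos(tx),0]); return np.array([d@ex,d@ey,-d[2]])*100
def txang(o):
    w,x,y,z=o['tool_rot']; return np.arctan2(2*(x*y+w*z),1-2*(y*y+z*z))
E
python3 - <<'E'
from h import *
i1,c1=load('w1'); i2,c2=load('w2')
def rects(im,y0,y1,x0,x1,lo,hi):
    hsv=cv2.cvtColor(im,cv2.COLOR_BGR2HSV); m=cv2.inRange(hsv,lo,hi)[y0:y1,x0:x1]
    n,l,st,ce=cv2.connectedComponentsWithStats(m); k=1+np.argmax(st[1:,4]); l=(l==k).astype(np.uint8)
    return l
y1=rects(i1,144,165,280,350,(22,150,120),(35,255,255)); y2=rects(i2,101,125,260,350,(22,150,120),(35,255,255))
r1=cv2.minAreaRect(cv2.findNonZero(y1)+np.array([280,144])); r2=cv2.minAreaRect(cv2.findNonZero(y2)+np.array([260,101]))
print(r1,r2)
print('yel',tri((c1,*r1[0]),(c2,*r2[0])))
print('yel h-ends',tri((c1,293.5,150.5),(c2,271,111)),tri((c1,340,149),(c2,339,107.5)))
print('dark',tri((c1,301,250.5),(c2,286,254)), tri((c1,342,249.5),(c2,342.5,250.5)))
print('pin',tri((c1,316.5,140),(c2,305,94)))
yl=onz(c2,305,108.5,.052); dk=onz(c2,314.5,255,.052); print(yl,dk,np.linalg.norm(yl-dk), np.degrees(np.arctan2(*(yl-dk)[[1,0]])))
print('tray height',tri((c1,236,129),(c2,196,84)),tri((c1,209,305),(c2,164,329)))
o=bot.get_obs(); print(np.degrees(txang(o)))
E
```

```text
((315.9322814941406, 150.21408081054688), (9.14523696899414, 46.199214935302734), 86.98721313476562) ((304.48614501953125, 108.25077056884766), (11.648703575134277, 67.1741943359375), 86.8201675415039)
yel (array([ 0.60995499, -0.26729334,  0.04361094]), np.float64(3.3522350267710366e-05))
yel h-ends (array([ 0.58472372, -0.27579952,  0.03729476]), np.float64(0.0009896082626903275)) (array([ 0.6361989 , -0.25864909,  0.03591644]), np.float64(4.659321876583522e-06))
dark (array([ 0.62608791, -0.3898301 ,  0.03976507]), np.float64(0.0011423459321180597)) (array([ 0.69068761, -0.40495639, -0.06294287]), np.float64(0.0001312934795283792))
pin (array([ 0.60736816, -0.2566281 ,  0.03921165]), np.float64(0.0001760837489559295))
[ 0.61084859 -0.26776473  0.052     ] [ 0.65055612 -0.38044871  0.052     ] 0.11947538257033831 109.41141412869771
tray height (array([ 0.50936673, -0.27227571,  0.00252944]), np.float64(6.05542979059464e-05)) (array([ 0.53204644, -0.49325803,  0.04626535]), np.float64(0.001993382927263126))
106.16671560816884
```

Request:
carry_out:
  targets:
    - [1.8,-0.4,2,-2.8,1]
    - [1.9,-0.4,3,0,1]
    - [0,0,3,0,1]
    - [0,0,3,0,1]
    - [0,0,2,0,1]
    - [0,0,0,0,1]
    - [0,0,0,0,1]
  force: 60

```text
t: 3.5
eef_pos: [0.6323, -0.3252, 0.0732]
tool_rot: [0.001, 0.581, 0.814, 0.0]
contact_force: [0.4, -0.2, -0.0]
gripper_width: 1.003
grasp_force: 0.0
```

```bash
python3 - <<'E'
from h import *
o=bot.get_obs(); t=txang(o); print(o['eef_pos'],np.degrees(t),rel([.6307,-.3245,.010],o['eef_pos'],0,t))
i1,c1=load('w1'); i2,c2=load('w2'); s,cs=load('scene0')
print('pin',tri((cs,269.1,299.7),(c2,305,93),(c1,316.5,140)), proj(cs,[.6068,-.2570,.026]))
E
```

```text
[ 0.63233455 -0.32521512  0.07318978] 109.00562158854441 [ 0.12084442 -0.13125577  6.31897792]
pin (array([ 0.60673005, -0.25473963,  0.02727937]), np.float64(0.002392436989074558)) [267.36325547 300.04463056]
```

Triangulated with the scene view, the pin sits at 0.027 m, which agrees with the drum lying flat. I'll go down and grip.

Request:
carry_out:
  targets:
    - [0,-0.1,2.5,0,1]
    - [0,0,2.5,0,1]
    - [0,0,1.3,0,1]
    - [0,0,0,0,1]
    - [0,0,0,0,-1]
    - [0,0,0,0,-1]
    - [0,0,0,0,-1]
    - [0,0,0,0,-1]
    - [0,0,0,0,-1]
    - [0,0,0,0,-1]
    - [0,0,0,0,-1]
    - [0,0,0,0,-1]
  force: 60

```text
t: 4.7
eef_pos: [0.6309, -0.3258, 0.0102]
tool_rot: [0.001, 0.581, 0.814, 0.0]
contact_force: [-2.5, 0.4, 5.7]
gripper_width: 0.495
grasp_force: 61.5
```

Request:
carry_out:
  targets:
    - [0,0,-1,0,-1]
    - [0,0,-3,0,-1]
    - [0,0,-4,0,-1]
    - [0,0,-4,0,-1]
    - [0,0,-4,0,-1]
    - [0,0,-4,0,-1]
    - [0,0,0,0,-1]

```text
t: 5.4
eef_pos: [0.6333, -0.3261, 0.2156]
tool_rot: [0.005, 0.581, 0.814, 0.001]
contact_force: [1.8, 0.3, -4.8]
gripper_width: 0.493
grasp_force: 63.0
```

```bash
python3 - <<'E'
from h import *
o=bot.get_obs(); t=txang(o); print(o['eef_pos'],np.degrees(t),o['grasp_force'],o['contact_force'])
im,c=snap('wrist','w3')
s,cs=snap('scene','scene1'); s=s[:,:,::-1]
# coarse press, target vectors
o2=np.zeros((480,800,3),np.uint8); o2[:,:400]=cv2.resize(cv2.imread('pics/w3.png')[:,100:500],(400,480)); o2[:300,400:]=cv2.resize(s[215:295,360:520],(400,200),interpolation=3) if 0 else cv2.resize(s[210:310,190:323],(400,300),interpolation=3)
cv2.imwrite('pics/chk.png',o2)
E
```

```text
[ 0.63327008 -0.32612445  0.21556073] 109.0180116782624 62.98943638801575 [ 1.78709304  0.34249528 -4.83579392]
```

View pics/chk.png

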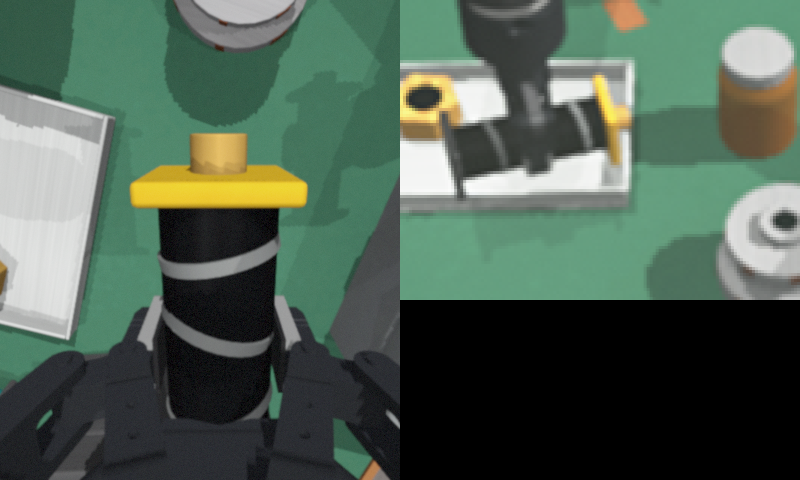

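The drum is held square: yellow plate at (218,194), pin at (218,155) and level. I'll move over beside the press to measure it.

Request:
carry_out:
  targets:
    - [2,0.5,-0.8,0,-1]
    - [4,1.1,-0.8,0,-1]
    - [4.3,1.2,-0.8,0,-1]
    - [4.3,1.2,-0.8,0,-1]
    - [4.3,1.2,-0.8,0,-1]
    - [4.3,1.2,-0.8,0,-1]
    - [4.3,1.2,-0.8,0,-1]
    - [4.3,1.2,-0.8,0,-1]
    - [4.3,1.2,-0.8,0,-1]
    - [4.3,1.2,-0.8,0,-1]
    - [4,1.1,-0.4,0,-1]
    - [2.6,0.7,0,0,-1]

```text
t: 6.7
eef_pos: [0.5972, 0.1662, 0.2905]
tool_rot: [-0.002, 0.578, 0.816, -0.001]
contact_force: [-0.7, 1.4, -5.6]
gripper_width: 0.497
grasp_force: 62.7
```

Request:
carry_out:
  targets:
    - [0,0,0,7,-1]
    - [0,0,0,7,-1]
    - [0,0,0,7,-1]
    - [0,0,0,0,-1]
    - [0,0,0,0,-1]

```text
t: 7.2
eef_pos: [0.5986, 0.1615, 0.2904]
tool_rot: [-0.001, 0.718, 0.696, -0.002]
contact_force: [0.1, 0.1, -6.3]
gripper_width: 0.495
grasp_force: 62.8
```

```bash
python3 - <<'E'
from h import *
o=bot.get_obs(); t=txang(o); print(o['t'],o['eef_pos'],np.degrees(t))
im,c=snap('wrist','w4')
E
```

```text
7.2 [0.59861598 0.1614573  0.29042327] 88.25073457163963
```

Request:
carry_out:
  targets:
    - [-3,0,0,0,-1]
    - [-4,0,0,0,-1]
    - [-3,0,0,0,-1]
    - [0,0,0,0,-1]
    - [0,0,0,0,-1]

```text
t: 7.75
eef_pos: [0.5961, 0.0604, 0.2919]
tool_rot: [-0.0, 0.719, 0.695, -0.0]
contact_force: [-0.2, 1.8, -6.9]
gripper_width: 0.49
grasp_force: 62.8
```

```bash
python3 - <<'E'
from h import *
o=bot.get_obs(); t=txang(o); print(o['t'],o['eef_pos'],np.degrees(t))
im,c=snap('wrist','w5')
a,b=load('w4')[0],load('w5')[0]
cv2.imwrite('pics/w45.png',np.hstack([a[:,:400],b[:,:400]]))
E
```

```text
7.75 [0.59613155 0.06035934 0.2918579 ] 87.98877696250884
```

View pics/w45.png

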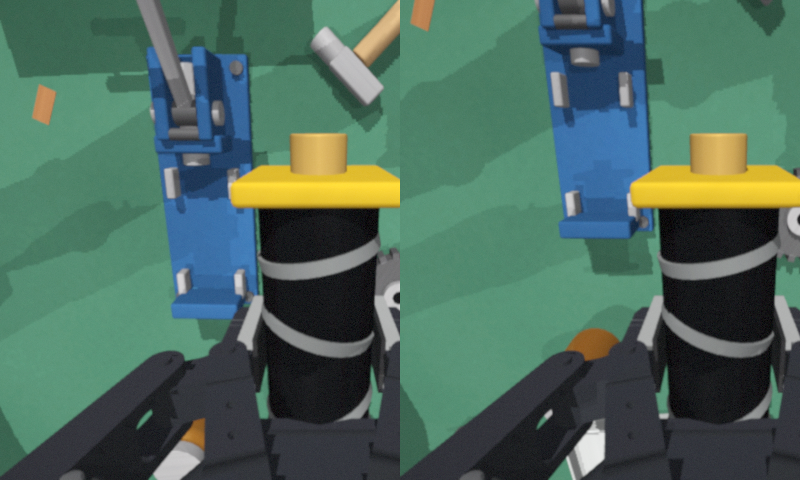

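Both views show the press: rails at (172,183), (234,183), (184,281) and (240,282) in the left view, backstop top at (210,308), ram at (195,158). I'll enlarge once for accurate corners.

```bash
python3 - <<'E'
from h import *
a,b=load('w4')[0],load('w5')[0]
A=cv2.resize(a[130:330,140:260],None,fx=3,fy=3,interpolation=cv2.INTER_CUBIC);B=cv2.resize(b[40:240,132:252],None,fx=3,fy=3,interpolation=cv2.INTER_CUBIC)
cv2.imwrite('pics/w45z.png',np.hstack([A,B]))
E
```

```text
(no output)
```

View pics/w45z.png

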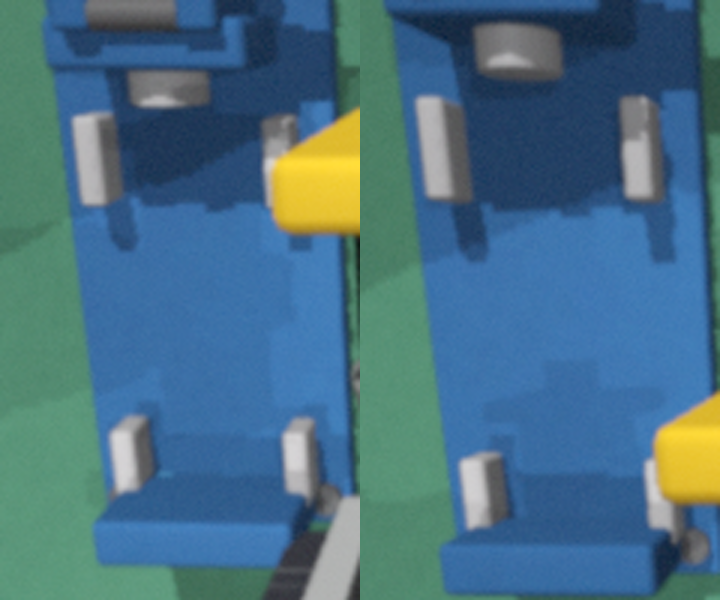

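```bash
python3 - <<'E'
from h import *
c4=load('w4')[1]; c5=load('w5')[1]
L=lambda u,v:(c4,140+u/3,130+v/3); R=lambda u,v:(c5,132+(u-360)/3,40+v/3)
pts={'rl_TL':((73,115),(416,97)),'rl_BL':((80,206),(426,200)),'rl_BR':((107,204),(453,198)),'rr_TL':((262,118),(620,97)),
'br_l_TR':((138,415),(490,453)),'br_l_TL':((115,422),(460,460)),'bs_inL':((105,521),(453,541)),'bs_inR':((298,525),(656,546)),'bs_outL':((98,561),(445,588)),'base_l':((55,68),(394,14))}
for k,(a,b) in pts.items():
    x,r=tri(L(*a),R(*b)); print(k,x.round(4),round(r,4))
z=.032
# midlines at rail-top height
for nm,f,a,b in [('ramL',R,(417,97),(427,200)),('ramR(inner edge)',R,(620,97),(625,200)),('ramRout',R,(648,95),(653,200)),('ramLin',R,(445,95),(453,198)),('ramL4',L,(73,115),(80,206)),('backL4',L,(116,422),(111,492)),('backLin4',L,(138,416),(135,490)),('backR4',L,(287,422),(287,497)),('backRout4',L,(310,418),(313,495))]:
    p=onz(*f(*a),z);q=onz(*f(*b),z); print(nm,p.round(4),q.round(4))
print('backstop in z.062',onz(*L(105,521),.062),onz(*L(298,525),.062),onz(*R(453,541),.062),onz(*R(656,546),.062))
print('base left edge z.012',onz(*R(394,14),.012),onz(*R(455,500),.012),onz(*L(55,68),.012),onz(*L(105,415),.012),'right',onz(*R(697,20),.012),onz(*R(712,370),.012))
# in-hand, from w3
o,cs=0,load('w3')[1]
for nm,u,v,zz in [('plate outer top L',231,183,.2156+.0418),('R',406,183,.2156+.0418),('pin topmid',318.5,134,.2156+.0258)]: print(nm,rel(onz(cs,u,v,zz),np.array([.63327,-.32612,.2156]),0,np.radians(109.02)))
E
```

```text
rl_TL [0.4239 0.2053 0.0296] 0.0002
rl_BL [0.4224 0.171  0.0321] 0.0002
rl_BR [0.4324 0.1713 0.0313] 0.0002
rr_TL [0.4962 0.2019 0.0311] 0.0
br_l_TR [0.4237 0.0764 0.0128] 0.0002
br_l_TL [0.4137 0.0747 0.0162] 0.0012
bs_inL [0.4266 0.053  0.0652] 0.0002
bs_inR [0.5005 0.0479 0.0627] 0.0008
bs_outL [0.4208 0.0355 0.0651] 0.0
base_l [0.4352 0.2243 0.063 ] 0.0001
ramL [0.4251 0.2049 0.032 ] [0.4229 0.171  0.032 ]
ramR(inner edge) [0.4965 0.2017 0.032 ] [0.4943 0.168  0.032 ]
ramRout [0.5063 0.202  0.032 ] [0.5044 0.1675 0.032 ]
ramLin [0.4351 0.2051 0.032 ] [0.4324 0.1713 0.032 ]
ramL4 [0.4251 0.2055 0.032 ] [0.4222 0.171  0.032 ]
backL4 [0.4224 0.0811 0.032 ] [0.4154 0.0495 0.032 ]
backLin4 [0.432  0.0835 0.032 ] [0.4257 0.0502 0.032 ]
backR4 [0.4932 0.0791 0.032 ] [0.4896 0.0452 0.032 ]
backRout4 [0.5028 0.0806 0.032 ] [0.5007 0.0458 0.032 ]
backstop in z.062 [0.42493053 0.05134571 0.062     ] [0.50104885 0.04759933 0.062     ] [0.42531516 0.05226522 0.062     ] [0.49948876 0.04767505 0.062     ]
base left edge z.012 [0.41272947 0.23587943 0.012     ] [0.40571461 0.05766041 0.012     ] [0.41214108 0.22197762 0.012     ] [0.40921784 0.07652877 0.012     ] right [0.5220035  0.22898844 0.012     ] [0.51600154 0.10553011 0.012     ]
plate outer top L [ 6.52713265 -2.45509825 -4.18      ]
R [ 6.51790254  2.533719   -4.18      ]
pin topmid [ 7.82980835  0.04737789 -2.58      ]
```

Measured: press origin about (0.463, 0.1226), its y axis at about 87.8°, and rail tops at 0.031 m. The drum is centred in the hand and the pin is about 13 mm proud. Moving above the cradle.

Request:
carry_out:
  targets:
    - [0.7,-2,1,0,-1]
    - [1.4,-3.4,2,0,-1]
    - [1.4,-3.4,2,0,-1]
    - [1.4,-3.4,2,0,-1]
    - [0.8,-1.3,3,0,-1]
    - [0,0,4,0,-1]
    - [0,0,3,0,-1]
    - [0,0,2,0,-1]
    - [0,0,0,0,-1]
    - [0,0,0,0,-1]

```text
t: 8.8
eef_pos: [0.4636, 0.1244, 0.1028]
tool_rot: [-0.0, 0.718, 0.696, 0.0]
contact_force: [0.3, 0.9, -5.4]
gripper_width: 0.496
grasp_force: 63.0
```

```bash
python3 - <<'E'
from h import *
o=bot.get_obs(); t=txang(o); print(o['t'],o['eef_pos'],np.degrees(t),rel([.463,.122,.0225],o['eef_pos'],0,t))
E
```

```text
8.8 [0.46359393 0.12442621 0.10283083] 88.15728560570078 [-0.24440497 -0.05156068  8.03308293]
```

Request:
carry_out:
  targets:
    - [-0.2,-0.1,2,0.4,-1]
    - [0,0,2,0,-1]
    - [0,0,1.5,0,-1]
    - [0,0,1,0,-1]
    - [0,0,0.7,0,-1]
    - [0,0,0.5,0,-1]
    - [0,0,0,0,-1]

```text
t: 9.5
eef_pos: [0.4626, 0.1213, 0.0254]
tool_rot: [0.0, 0.722, 0.692, 0.0]
contact_force: [0.4, -0.8, -6.4]
gripper_width: 0.495
grasp_force: 63.3
```

```bash
python3 - <<'E'
from h import *
o=bot.get_obs(); t=txang(o); print(o['t'],o['eef_pos'],np.degrees(t),o['contact_force'],rel([.463,.122,.0222],o['eef_pos'],0,t))
E
```

```text
9.5 [0.46257513 0.12133067 0.02538203] 87.63681725342961 [ 0.3824626  -0.83744284 -6.44662619] [0.0686275  0.03969095 0.31820289]
```

Request:
carry_out:
  targets:
    - [0,0,0.1,0,-1]
    - [0,0,0.1,0,-1]
    - [0,0,0.1,0,-1]
    - [0,0,0,0,-1]
    - [0,0,0,0,-1]

```text
t: 10.0
eef_pos: [0.4624, 0.1212, 0.0224]
tool_rot: [0.0, 0.722, 0.692, 0.0]
contact_force: [0.8, 0.9, -7.4]
gripper_width: 0.499
grasp_force: 63.3
```

Request:
carry_out:
  targets:
    - [0,0,0.1,0,-1]
    - [0,0,0,0,-1]
    - [0,0,0,0,-1]

```text
t: 10.3
eef_pos: [0.4625, 0.1212, 0.0221]
tool_rot: [0.0, 0.722, 0.692, 0.0]
contact_force: [-4.2, -1.2, 4.6]
gripper_width: 0.497
grasp_force: 64.7
```

Contact with the cradle floor. I'll let go and rise.

Request:
carry_out:
  targets:
    - [0,0,0,0,0.3]
    - [0,0,0,0,1]
    - [0,0,0,0,1]
    - [0,0,0,0,1]
    - [0,0,0,0,1]
    - [0,0,-1,0,1]
    - [0,0,-3,0,1]
    - [0,0,-4,0,1]
    - [0,0,-5,0,1]
    - [0,0,-5,0,1]
    - [0,0,-4,0,1]
    - [0,0,0,0,1]

```text
t: 11.5
eef_pos: [0.4654, 0.1227, 0.2477]
tool_rot: [0.003, 0.722, 0.692, 0.005]
contact_force: [0.9, -0.5, 0.2]
gripper_width: 0.999
grasp_force: 0.0
```

```bash
python3 - <<'E'
from h import *
o=bot.get_obs(); t=txang(o); print(o['t'],o['eef_pos'],np.degrees(t),o['contact_force'],o['gripper_width'])
im,c=snap('wrist','w6'); s,cs=snap('scene','scene2'); b=load('scene2')[0]
ox=np.zeros((480,790,3),np.uint8); ox[:,:440]=load('w6')[0][:,100:540]; ox[:350,440:]=cv2.resize(b[190:310,400:520],(350,350),interpolation=2); cv2.imwrite('pics/v9.png',ox)
E
```

```text
11.5 [0.46535742 0.12265022 0.24771628] 87.62855262878129 [ 0.94850618 -0.45383132  0.16913741] 0.9991494274224474
```

View pics/v9.png

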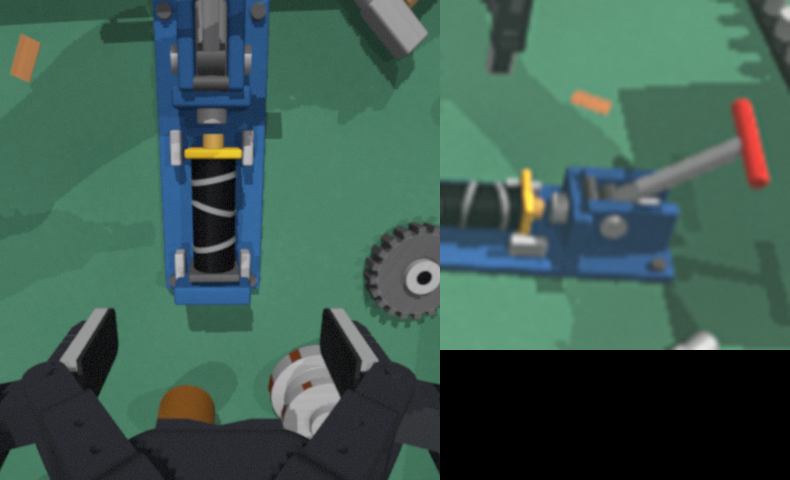

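The drum lies straight in the cradle between the rails, pin at (213,142) towards the ram at (212,116), released. Now the lever: fingers shut, over and behind the red bar.

Request:
carry_out:
  targets:
    - [3,-0.1,0,0,-1]
    - [4.5,-0.1,0,0,-1]
    - [4.5,0,0,0,-1]
    - [4.5,0,0,0,-1]
    - [4.5,0,0,0,-1]
    - [4.5,0,0,0,-1]
    - [4,0,0,0,-1]
    - [0,0,3,0,-1]
    - [0,0,4,0,-1]
    - [0,0,4,0,-1]
    - [0,0,1.8,0,-1]
    - [0,0,0,0,-1]

```text
t: 12.8
eef_pos: [0.4699, 0.4133, 0.1083]
tool_rot: [-0.0, 0.721, 0.693, -0.005]
contact_force: [-1.5, -0.6, 0.4]
gripper_width: 0.0
grasp_force: 0.0
```

```bash
cat >> h.py <<'E'
def press(P,O=np.array([.463,.1226]),a=np.radians(87.8)):
    d=np.array(P)[:2]-O; ey=np.array([np.cos(a),np.sin(a)]); return np.array([d@[ey[1],-ey[0]],d@ey])
E
python3 - <<'E'
from h import *
o=bot.get_obs(); t=txang(o); print(o['t'],o['eef_pos'],np.degrees(t),o['contact_force'],o['gripper_width'],press(o['eef_pos']))
E
```

```text
12.8 [0.46985184 0.41333873 0.10825236] 87.68233382049087 [-1.45292473 -0.59609297  0.4302828 ] 0.0002423454240725932 [-0.00431404  0.29078746]
```

Request:
carry_out:
  targets:
    - [-1.2,0.3,-0.6,0,-1]
    - [-1.2,0.1,-0.6,0,-1]
    - [-0.9,0,-0.9,0,-1]
    - [-0.9,0,-0.9,0,-1]
    - [-1,0,-0.7,0,-1]
    - [-1,0,-0.7,0,-1]
    - [-1.1,0,-0.5,0,-1]
    - [-1.1,0,-0.5,0,-1]
    - [-1.2,0,-0.3,0,-1]
    - [-1.2,0,-0.3,0,-1]

```text
t: 13.8
eef_pos: [0.4735, 0.3143, 0.1787]
tool_rot: [-0.002, 0.721, 0.693, 0.007]
contact_force: [0.7, 13.8, 10.4]
gripper_width: -0.001
grasp_force: 6.8
```

```bash
python3 - <<'E'
from h import *
o=bot.get_obs(); print(o['t'],o['eef_pos'],o['contact_force'],press(o['eef_pos']))
E
```

```text
13.8 [0.47353462 0.31429056 0.17866679] [ 0.6672902  13.79616735 10.39536592] [0.00316827 0.19195367]
```

Request:
carry_out:
  targets:
    - [0,0,0.7,0,-1]
    - [0,0,0.5,0,-1]
    - [-0.8,0,0,0,-1]
    - [-0.8,0,0,0,-1]
    - [-0.8,0,0,0,-1]
    - [0,0,0,0,-1]

```text
t: 14.4
eef_pos: [0.4727, 0.2873, 0.1653]
tool_rot: [-0.0, 0.721, 0.693, 0.005]
contact_force: [0.8, 9.1, 5.1]
gripper_width: -0.001
grasp_force: 4.3
```

```bash
python3 - <<'E'
from h import *
o=bot.get_obs(); print(o['t'],o['eef_pos'],o['contact_force'],press(o['eef_pos']))
E
```

```text
14.4 [0.47266251 0.28731672 0.16532209] [0.83960074 9.0588311  5.0629485 ] [0.00333228 0.16496623]
```

Request:
carry_out:
  targets:
    - [-0.5,0,0,0,-1]
    - [-0.5,0,0,0,-1]
    - [-0.4,0,0,0,-1]
    - [0,0,0,0,-1]
    - [0,0,0,0,-1]

```text
t: 14.9
eef_pos: [0.4721, 0.2735, 0.1651]
tool_rot: [-0.0, 0.721, 0.693, 0.005]
contact_force: [0.9, 8.6, 5.4]
gripper_width: -0.004
grasp_force: 4.2
```

Request:
carry_out:
  targets:
    - [-0.3,0,0,0,-1]
    - [0,0,0,0,-1]
    - [-0.2,0,0,0,-1]
    - [0,0,0,0,-1]
    - [0,0,0,0,-1]

```text
t: 15.4
eef_pos: [0.4719, 0.2689, 0.165]
tool_rot: [-0.0, 0.721, 0.693, 0.005]
contact_force: [0.8, 10.0, 5.7]
gripper_width: -0.001
grasp_force: 4.6
```

Request:
carry_out:
  targets:
    - [-0.2,0,0,0,-1]
    - [0,0,0,0,-1]
    - [-0.2,0,0,0,-1]
    - [0,0,0,0,-1]
    - [0,0,0,0,-1]

```text
t: 15.9
eef_pos: [0.4718, 0.2682, 0.1652]
tool_rot: [-0.002, 0.72, 0.694, 0.007]
contact_force: [2.0, 18.5, -1.3]
gripper_width: -0.005
grasp_force: 9.0
```

The force jumped and motion stopped, so the lever is at its stop. One slightly firmer push, then let the lever back slowly.

Request:
carry_out:
  targets:
    - [-0.2,0,0,0,-1]
    - [0,0,0,0,-1]
    - [0,0,0,0,-1]
    - [0,0,0,0,-1]

```text
t: 16.3
eef_pos: [0.4718, 0.268, 0.1653]
tool_rot: [-0.002, 0.72, 0.694, 0.009]
contact_force: [4.9, 21.8, -3.7]
gripper_width: 0.001
grasp_force: 11.1
```

Request:
carry_out:
  targets:
    - [1,0,0,0,-1]
    - [1.2,0,0,0,-1]
    - [1.2,0,0.1,0,-1]
    - [1.2,0,0.3,0,-1]
    - [1.2,0,0.4,0,-1]
    - [1.2,0,0.5,0,-1]
    - [1.2,0,0.5,0,-1]
    - [1.1,0,0.7,0,-1]
    - [1.1,0,0.8,0,-1]
    - [1,0,0.8,0,-1]
    - [1,0,0.9,0,-1]
    - [1,0,0.5,0,-1]

```text
t: 17.5
eef_pos: [0.475, 0.3918, 0.1047]
tool_rot: [0.001, 0.722, 0.692, -0.002]
contact_force: [-0.0, 0.1, -0.4]
gripper_width: 0.001
grasp_force: 0.0
```

```bash
python3 - <<'E'
from h import *
o=bot.get_obs(); print(o['t'],o['eef_pos'],o['contact_force'],press(o['eef_pos']))
E
```

```text
17.5 [0.47497928 0.39183128 0.10474864] [-0.02804726  0.05309283 -0.4247198 ] [0.00163525 0.26949269]
```

Request:
carry_out:
  targets:
    - [2,0,0,0,-1]
    - [0,0,-3,0,-1]
    - [0,0,-4,0,-1]
    - [0,0,-4,0,-1]
    - [-2,0,-3.5,0,-1]
    - [-4.5,0,0,0,-1]
    - [-4.5,0,0,0,1]
    - [-4.5,0,0,0,1]
    - [-4.5,0,0,0,1]
    - [-4.5,0,0,0,1]
    - [-4.2,0,0,0,1]
    - [0,0,0,0,1]

```text
t: 18.7
eef_pos: [0.4635, 0.1184, 0.2501]
tool_rot: [0.001, 0.725, 0.689, -0.003]
contact_force: [-0.1, 0.5, -0.6]
gripper_width: 0.996
grasp_force: 0.0
```

```bash
python3 - <<'E'
from h import *
o=bot.get_obs(); t=txang(o); print(o['t'],o['eef_pos'],np.degrees(t),press(o['eef_pos']))
im,c=snap('wrist','w7'); s,cs=snap('scene','scene3'); b=load('scene3')[0]
ox=np.zeros((600,800,3),np.uint8); ox[:480,:360]=cv2.resize(load('w7')[0][60:300,230:410],(360,480),interpolation=2); ox[:400,360:]=cv2.resize(b[210:310,365:475],(440,400),interpolation=2); 
ox[400:,360:760]=cv2.resize(b[215:295,360:520],(400,200),interpolation=2);cv2.imwrite('pics/v10.png',ox)
E
```

```text
18.7 [0.46354765 0.11840315 0.25014955] 87.0516256272809 [ 0.00070835 -0.00417274]
```

View pics/v10.png

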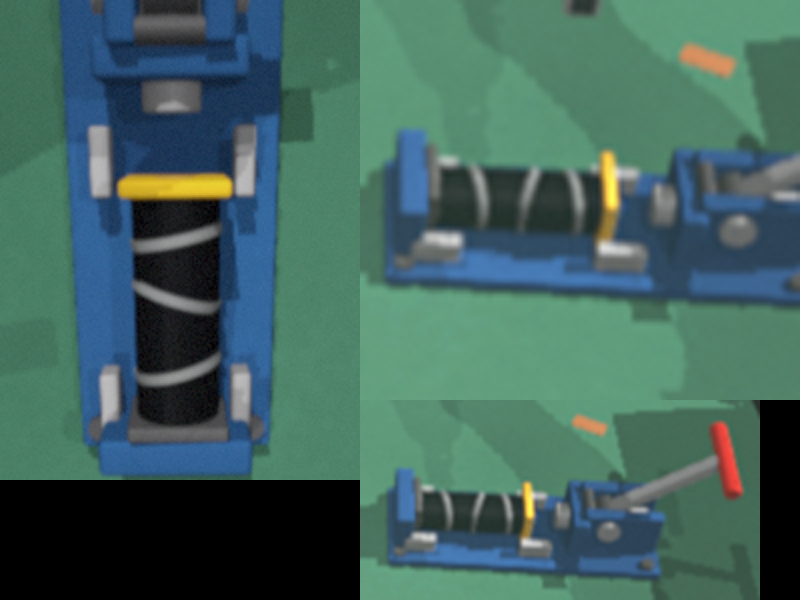

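The pin is flush at the yellow plate (175,187), the drum rests against the backstop, and the lever is back at its rest angle with the ram withdrawn. Computing the pick and place poses.

```bash
python3 - <<'E'
from h import *
c=load('w7')[1]; o=bot.get_obs(); t=txang(o); cur=o['eef_pos']
y=(onz(c,289,147.5,.064)+onz(c,346,147.5,.064))/2; d=onz(c,230+179/2,60+430/2,.064); print('yel outer',press(y),'dark',press(d))
print(rel([*(np.array([.463,.1226])-.0075*np.array([.0384,.9993])),.0222],cur,0,t),np.degrees(t))
i1,c1=load('w1');i2,c2=load('w2');s,cs=load('scene0')
for a,b in [((236,129),(267,231)),((209,305),(179,275)),((91,98),(267,231))][:0]: pass
# tray corners: near-hub +x,+y corner = w1(236,129)/scene(267,275); +x,-y = w1(209,305)/scene(179,275); -x+y = w1(91,98)/scene(267,231); -x-y= w1(84,282)/scene(184,232)
P=[tri((c1,*a),(cs,*b)) for a,b in [((236,129),(267,275)),((209,305),(179,275)),((91,98),(267,231)),((84,282),(184,232))]]
for p in P: print(p[0].round(4),p[1].round(4))
Q=np.array([p[0] for p in P]); print(Q.mean(0)); 
print('nut',tri((c1,122,264),(c2,45,271)),onz(c1,122,264,.028),onz(c2,45,271,.028))
for q in [(196,84),(164,329)]: print(onz(c2,*q,.025))
E
```

```text
yel outer [0.00013727 0.0593831 ] dark [ 0.00033151 -0.06546204]
[-0.94163127 -0.08091286 22.86556781] 87.43794043111446
[ 0.5119 -0.2691  0.0153] 0.0025
[ 0.5264 -0.5057  0.0241] 0.0007
[ 0.3402 -0.2825  0.0151] 0.0016
[ 0.3507 -0.5269  0.0129] 0.0007
[ 0.43227264 -0.39601838  0.01683848]
nut (array([ 0.41039498, -0.47262164,  0.03571966]), np.float64(0.0006187223596625309)) [ 0.40663945 -0.47614083  0.028     ] [ 0.40496014 -0.47816932  0.028     ]
[ 0.51725333 -0.27281219  0.025     ]
[ 0.52635092 -0.51055195  0.025     ]
```

Request:
carry_out:
  targets:
    - [-0.4,-0.1,2,-0.4,1]
    - [-0.4,0,4,0,1]
    - [0,0,4,0,1]
    - [0,0,4,0,1]
    - [0,0,3,0,1]
    - [0,0,2,0,1]
    - [0,0,0,0,1]
    - [0,0,0,0,1]

```text
t: 19.6
eef_pos: [0.463, 0.1195, 0.0614]
tool_rot: [-0.0, 0.718, 0.696, -0.0]
contact_force: [0.4, -0.7, 0.9]
gripper_width: 1.001
grasp_force: 0.0
```

```bash
python3 - <<'E'
from h import *
o=bot.get_obs(); t=txang(o); print(o['t'],o['eef_pos'],np.degrees(t),press(o['eef_pos']),o['contact_force'])
E
```

```text
19.6 [0.46296454 0.11947369 0.06137353] 88.14262598158989 [ 8.45765055e-05 -3.12536892e-03] [ 0.42973639 -0.72997205  0.90014153]
```

Request:
carry_out:
  targets:
    - [-0.3,0,1.5,0.3,1]
    - [0,0,1.5,0,1]
    - [0,0,0.9,0,1]
    - [0,0,0,0,1]
    - [0,0,0,0,-1]
    - [0,0,0,0,-1]
    - [0,0,0,0,-1]
    - [0,0,0,0,-1]
    - [0,0,0,0,-1]
    - [0,0,0,0,-1]
    - [0,0,0,0,-1]
    - [0,0,0,0,-1]
  force: 60

```text
t: 20.8
eef_pos: [0.4632, 0.1152, 0.0231]
tool_rot: [0.0, 0.721, 0.693, 0.0]
contact_force: [-1.8, 0.3, 7.5]
gripper_width: 0.497
grasp_force: 59.8
```

```bash
python3 - <<'E'
from h import *
o=bot.get_obs(); t=txang(o); print(o['t'],o['eef_pos'],np.degrees(t),press(o['eef_pos']),o['contact_force'])
E
```

```text
20.8 [0.46322969 0.11523858 0.02313382] 87.7251784558223 [ 0.00051211 -0.00734717] [-1.84415922  0.3121922   7.47417798]
```

Request:
carry_out:
  targets:
    - [0.1,0,-0.6,0,-1]
    - [0.1,0,-1.5,0,-1]
    - [0,0,-3,0,-1]
    - [0,0,-4,0,-1]
    - [0,0,-4,0,-1]
    - [0,0,-4,0,-1]
    - [0,0,-4,0,-1]
    - [0,0,-1.5,0,-1]
    - [0,0,0,0,-1]

```text
t: 21.7
eef_pos: [0.4639, 0.1174, 0.2504]
tool_rot: [0.001, 0.721, 0.693, 0.002]
contact_force: [0.2, -0.3, -6.0]
gripper_width: 0.493
grasp_force: 63.3
```

Request:
carry_out:
  targets:
    - [-2,0,0,0,-1]
    - [-4,-0.1,0,0,-1]
    - [-4.3,-0.1,0,0,-1]
    - [-4.3,-0.1,0,0,-1]
    - [-4.3,-0.1,0,0,-1]
    - [-4.3,-0.1,0,0,-1]
    - [-4.3,-0.1,0,0,-1]
    - [-4.3,-0.1,0,0,-1]
    - [-4.3,-0.1,0,0,-1]
    - [-4.3,-0.1,0,0,-1]
    - [-3,0,0,0,-1]
    - [-2,0,0,0,-1]

```text
t: 22.9
eef_pos: [0.4338, -0.3383, 0.2455]
tool_rot: [-0.002, 0.722, 0.692, -0.001]
contact_force: [0.5, 0.7, -6.1]
gripper_width: 0.494
grasp_force: 63.1
```

Request:
carry_out:
  targets:
    - [0,0,0,8.4,-1]
    - [0,0,0,8.4,-1]
    - [0,0,0,8.4,-1]
    - [0,0,0,8.4,-1]
    - [0,0,0,8.4,-1]
    - [0,0,0,8.4,-1]
    - [0,0,0,8.4,-1]
    - [0,0,0,8.4,-1]
    - [0,0,0,8.4,-1]
    - [0,0,0,8.4,-1]
    - [0,0,0,0,-1]
    - [0,0,0,0,-1]

```text
t: 24.1
eef_pos: [0.4354, -0.3354, 0.2466]
tool_rot: [-0.001, 0.999, 0.035, -0.001]
contact_force: [-0.3, -1.0, -7.0]
gripper_width: 0.498
grasp_force: 62.9
```

```bash
python3 - <<'E'
from h import *
o=bot.get_obs(); t=txang(o); print(o['t'],o['eef_pos'],np.degrees(t),o['contact_force'],o['grasp_force'],o['q'])
im,c=snap('wrist','w8'); im=load('w8')[0]; hsv=cv2.cvtColor(im,cv2.COLOR_BGR2HSV)
m=cv2.inRange(hsv,(0,0,140),(180,40,255)); n,l,st,ce=cv2.connectedComponentsWithStats(m)
for i in range(1,n):
    if st[i,4]>800: print('white',st[i],cv2.minAreaRect(cv2.findNonZero((l==i).astype(np.uint8))))
m=cv2.inRange(hsv,(18,120,120),(35,255,255)); n,l,st,ce=cv2.connectedComponentsWithStats(m)
for i in range(1,n):
    if st[i,4]>200: print('yel',st[i],ce[i])
E
```

```text
24.1 [ 0.43537714 -0.33540117  0.24661145] 3.976426135960035 [-0.26621844 -1.04140964 -6.97037773] 62.93992638587952 [ 5.38354284e-01  2.58285972e-01  5.33994363e-03  1.83870080e+00
 -1.38296957e-03  1.04784700e+00 -9.57185012e-01]
white [  16    0  125   90 7120] ((78.0, 44.5), (89.0, 124.0), 90.0)
white [  262   127   242   162 17524] ((380.8888854980469, 207.72103881835938), (241.07305908203125, 158.13441467285156), 1.2188752889633179)
white [  65  202   79   76 4490] ((103.9230728149414, 239.61538696289062), (82.65032196044922, 68.22811889648438), 33.690067291259766)
white [ 10 419  59  27 808] ((40.78765869140625, 429.2671203613281), (24.6956844329834, 58.16945266723633), 69.44395446777344)
yel [ 231  169  175   43 6492] [317.49014171 192.11398644]
yel [ 413  210   68   60 1660] [443.38072289 236.49457831]
yel [532 289  70  33 677] [565.12998523 309.70605613]
```

```bash
python3 - <<'E'
from h import *
im,c=load('w8'); hsv=cv2.cvtColor(im,cv2.COLOR_BGR2HSV)
m=cv2.inRange(hsv,(0,0,140),(180,40,255)); n,l,st,ce=cv2.connectedComponentsWithStats(m); i=[k for k in range(n) if st[k,4]==17524][0]
p=cv2.findNonZero((l==i).astype(np.uint8))[:,0].astype(float)
for s in [(-1,-1),(1,-1)]:
    q=p[np.argmax(p@np.array(s))]; print(q,onz(c,*q,.025))
for v in (150,180,220,270):
    r=p[p[:,1]==v][:,0]; print(v,r.min(),r.max(),onz(c,r.min(),v,.025).round(4),onz(c,r.max(),v,.025).round(4))
for u in (280,400,480):
    v=p[p[:,0]==u][:,1].min(); print(u,v,onz(c,u,v,.025).round(4))
E
```

```text
[263. 127.] [ 0.51262248 -0.27376752  0.025     ]
[503. 132.] [ 0.52490885 -0.51154997  0.025     ]
150 263.0 501.0 [ 0.4906 -0.2743  0.025 ] [ 0.5076 -0.5134  0.025 ]
180 394.0 496.0 [ 0.4699 -0.4094  0.025 ] [ 0.4775 -0.5149  0.025 ]
220 379.0 489.0 [ 0.4267 -0.3991  0.025 ] [ 0.4349 -0.5168  0.025 ]
270 376.0 480.0 [ 0.3693 -0.4027  0.025 ] [ 0.3773 -0.5193  0.025 ]
280 127.0 [ 0.5137 -0.2905  0.025 ]
400 130.0 [ 0.5192 -0.4088  0.025 ]
480 131.0 [ 0.5241 -0.4883  0.025 ]
```

Tray pose refined: yaw about 2.9°, centre (0.434, -0.397). Drum target is (0.431, -0.347). Descending.

Request:
carry_out:
  targets:
    - [-0.3,0.6,1,1,-1]
    - [-0.2,0.5,3,0,-1]
    - [0,0,4,0,-1]
    - [0,0,4,0,-1]
    - [0,0,3.5,0,-1]
    - [0,0,2,0,-1]
    - [0,0,0,0,-1]
    - [0,0,0,0,-1]

```text
t: 24.95
eef_pos: [0.4317, -0.3479, 0.0733]
tool_rot: [-0.0, 1.0, 0.024, -0.0]
contact_force: [-0.4, -0.5, -5.9]
gripper_width: 0.494
grasp_force: 62.8
```

```bash
python3 - <<'E'
from h import *
o=bot.get_obs(); t=txang(o); print(o['t'],o['eef_pos'],np.degrees(t),o['contact_force'],rel([.4314,-.347,.0155],o['eef_pos'],0,t))
E
```

```text
24.95 [ 0.43174579 -0.34792041  0.07326015] 2.727171354473031 [-0.42383762 -0.49670918 -5.92994861] [-0.030161   -0.09358191  5.77601469]
```

Request:
carry_out:
  targets:
    - [0,-0.1,2,0,-1]
    - [0,0,1.5,0,-1]
    - [0,0,1,0,-1]
    - [0,0,0.6,0,-1]
    - [0,0,0.3,0,-1]
    - [0,0,0,0,-1]
    - [0,0,0,0,-1]

```text
t: 25.65
eef_pos: [0.4322, -0.3467, 0.0198]
tool_rot: [0.0, 1.0, 0.024, 0.0]
contact_force: [-0.2, 0.0, -6.5]
gripper_width: 0.497
grasp_force: 63.2
```

Request:
carry_out:
  targets:
    - [0,0,0.15,0,-1]
    - [0,0,0.15,0,-1]
    - [0,0,0.1,0,-1]
    - [0,0,0,0,-1]
    - [0,0,0,0,-1]

```text
t: 26.15
eef_pos: [0.4319, -0.3465, 0.0153]
tool_rot: [0.0, 1.0, 0.024, 0.0]
contact_force: [0.5, 0.3, -6.3]
gripper_width: 0.495
grasp_force: 63.1
```

Request:
carry_out:
  targets:
    - [0,0,0.05,0,-1]
    - [0,0,0.05,0,-1]
    - [0,0,0,0,-1]
    - [0,0,0,0,-1]

```text
t: 26.55
eef_pos: [0.4319, -0.3465, 0.0152]
tool_rot: [0.0, 1.0, 0.024, 0.0]
contact_force: [-3.4, 2.0, 5.2]
gripper_width: 0.496
grasp_force: 64.5
```

Resting on the tray floor. I'll open partway to clear the tray wall, then rise.

Request:
carry_out:
  targets:
    - [0,0,0,0,0.2]
    - [0,0,0,0,0.45]
    - [0,0,0,0,0.45]
    - [0,0,0,0,0.45]
    - [0,0,0,0,0.45]
    - [0,0,-1,0,0.45]
    - [0,0,-2,0,0.45]
    - [0,0,-4,0,0.45]
    - [0,0,-5,0,0.45]
    - [0,0,-5,0,0.45]
    - [0,0,-4,0,0.45]
    - [0,0,0,0,0.45]

```text
t: 27.75
eef_pos: [0.4347, -0.3486, 0.2314]
tool_rot: [0.003, 1.0, 0.024, 0.005]
contact_force: [1.4, -0.4, 1.4]
gripper_width: 0.726
grasp_force: 0.0
```

```bash
python3 - <<'E'
from h import *
o=bot.get_obs(); t=txang(o); print(o['t'],o['eef_pos'],o['contact_force'],o['gripper_width'])
im,c=snap('wrist','w9'); im=load('w9')[0]; hsv=cv2.cvtColor(im,cv2.COLOR_BGR2HSV)
m=cv2.inRange(hsv,(18,120,120),(35,255,255)); n,l,st,ce=cv2.connectedComponentsWithStats(m)
for i in range(1,n):
    if st[i,4]>200: r=cv2.minAreaRect(cv2.findNonZero((l==i).astype(np.uint8))); print('yel',st[i],ce[i],r, onz(c,*r[0],.056))
# dark nut hole for nut position
s3=load('scene0')[0]; snap('scene','scene4'); s4=load('scene4')[0]
def nut(s,y=(228,262),x=(180,222)):
    h=cv2.cvtColor(s,cv2.COLOR_BGR2HSV)[y[0]:y[1],x[0]:x[1]]; m=cv2.moments(cv2.inRange(h,(15,120,90),(35,255,255)),True); return m['m10']/m['m00']+x[0],m['m01']/m['m00']+y[0],m['m00']
print(nut(s3),nut(s4))
d=cv2.absdiff(s3,s4).max(2)
for nm,(x0,x1,y0,y1) in dict(hub=(295,342,272,316),jar=(296,322,220,264),gear=(356,406,312,356),nut=(184,212,232,256)).items(): print(nm,(d[y0:y1,x0:x1]>40).mean().round(3))
b=hsv; print(proj(c,[.4319+.061,-.3465+.003,.056]),proj(c,[.4319-.061,-.3465-.003,.056]))
E
```

```text
27.75 [ 0.43474641 -0.34857744  0.23143477] [ 1.38271525 -0.37565428  1.3504093 ] 0.7256048949502807
yel [286 153  58  11 571] [314.57443082 158.3502627 ] ((314.4999694824219, 157.99998474121094), (56.99999237060547, 9.999998092651367), -0.0) [ 0.49158682 -0.34250607  0.056     ]
yel [ 403  212   70   62 2070] [436.39516908 241.5589372 ] ((437.17791748046875, 243.82553100585938), (70.38304901123047, 58.10222625732422), 10.007980346679688) [ 0.41737886 -0.4628883   0.056     ]
yel [528 292  74  32 678] [562.85693215 312.26548673] ((562.0318603515625, 313.19000244140625), (77.48683166503906, 20.582218170166016), 18.94650650024414) [ 0.34859115 -0.60412608  0.056     ]
yel [353 362  23  57 372] [362.90860215 396.35215054] ((365.38543701171875, 389.1044006347656), (57.31840515136719, 18.139009475708008), 81.34745788574219) [ 0.24787514 -0.40883141  0.056     ]
(198.50787401574803, 245.53543307086613, 254.0) (198.88185654008439, 245.69198312236287, 237.0)
hub 0.006
jar 0.0
gear 0.0
nut 0.013
[315.68942376 156.53107282] [316.31998524 283.96082554]
```

```bash
python3 -c "
from station import bot
print(bot.hand_in())"
```

```text
the job is handed in; nothing more can be done
None
```

The job is handed in, with no verdict returned: the drum's pin was pressed flush, the lever came fully back, and the drum was set down flat in the tray beside the nut at 27.8 s, with nut, hub, jar and gear unmoved in the before/after camera comparison.

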